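Pull the filter cassette of the chilled slab for washing

TASK

The air filter of the chilled marble slab is due for a wash. Press its T-bar stud down and turn it a quarter turn anticlockwise so that it springs up and frees the filter cassette, then draw the cassette straight out of its channel, keeping it level and not forcing it, and lay it flat, filter side up, on the baking tray; do not drop it, and leave the stock and the other things where they are.

Things in the scene. Friction and masses are not known exactly. Their poses are not given: they have to be found in the camera images.
- slab_unit: chilled serving slab, a fixed flat steel appliance with a white marble top, 170 (x) x 210 (y) x 60 mm high; origin at the centre of its underside, on the worktop, z up. Its -y side, toward the tray, has the mouth of the filter channel. The steel strip of the top next to that side carries the stud, at unit x = 0, y = -75 mm
- channel_mouth (a point): centre of the mouth of the flat channel in the unit's -y side. The cassette is drawn out along this point's -y. Channel 91.5 mm wide, 15.5 mm high (floor 20 mm, roof 35.5 mm above the worktop), 133 mm deep; the cassette has 1.5 mm of play in width and in height and stands 130 mm deep in it
- stud_bar (a point): centre of the steel T-bar of the stud that bolts the cassette in, 90 mm above the worktop when locked. Bar 36 mm long, 10 mm thick, 18 mm high (9 mm above and below this point), on a round neck 15 mm thick; the deck below is at 60 mm. x of this point runs along the bar, z up
- stud_turn (a joint): turn of the stud, rad: 0 locked (bar across the drawing direction, along the unit's x) to 1.571 freed (bar along the drawing direction), growing anticlockwise seen from above. At the locked height a catch allows only about 0.1 rad; pressed down 5 mm or more it turns easily; from about 1.4 rad on it can spring up
- stud_press (a joint): height of the stud, m: 0 locked, -0.0065 pressed fully in (a spring pushes up with 6 to 7 N), 0.011 sprung up, its pin then clear of the hole in the cassette. Turned and let go, it springs up by itself
- cassette_mid (a point): centre of the frame of the loose filter cassette, half-way up: aluminium frame 90 (x) x 130 (y) x 14 mm, grey fleece under a wire grid on top, about 0.14 kg; z up, -y toward its pull. At y = -65 mm stands a face plate 100 mm wide, 4 mm thick, 30 mm high, its foot flush with the frame's underside. Home: 41 mm toward the mouth from the unit's middle, 27 mm above the worktop
- pull_bar (a point): centre of the straight bar of the cassette's D-shaped pull, 111 mm from cassette_mid along the cassette's -y and 17 mm higher (44 mm above the worktop when home). Bar along the cassette's x, 76 mm long, 10 mm thick (y), 16 mm high; 37 mm free between it and the face plate, 60 mm between the two 8 mm arms that join them
- tray_floor (a point): centre of the floor of the dark steel baking tray, 4 mm above the worktop; fixed, 165 (x) x 260 (y) mm outside, 157 x 252 mm inside, rim 14 mm above the worktop (17 mm with its rolled edge); z up, y along its length
- bar_a: wrapped chocolate bar 153 x 52 x 14 mm lying across the marble nearer the stud, stock; origin under its centre
- bar_b: wrapped chocolate bar 144 x 52 x 14 mm lying across the far end of the marble, stock; origin under its centre
- tongs: steel sweet tongs, 37 x 202 x 10 mm, on the worktop by its front edge, bystander; origin under its centre
- bar_c: wrapped chocolate bar 145 x 52 x 14 mm on the worktop by its front edge, bystander; origin under its centre

How it is judged:
By the outcome, as a careful person would: the job done as asked, in the order asked, and still so for the second after the job is handed in, with the robot touching nothing.
It also fails if it takes over 64 s, if anything falls off the work surface, if the arm or the gripper's body presses on something with over 40 N, if the wrist force passes 120 N, or if a joint passes its speed limit or range.

ROBOT

A 6-joint arm with a two-finger parallel gripper is mounted at the origin on a cart in front of the work surface, level with it; the furniture and walls round the work are solid. World frame = base frame: x ahead of the robot, y to its left, z up, the work surface at z = 0. Lengths are in mm, angles in degrees, forces in N, time in s.
With the tool pointing down it reaches from about 350 to 850 mm from the base axis. Payload 8.1 kg.
Tool frame: the origin (TCP) lies between the finger pads; the fingertips stand 17 mm ahead of it and the grasp point (between the pads) lies 2 mm behind it; z points along the fingers, y is the line along which they close (so a half turn about z gives the same grasp; the last joint's range is limited). The gripper opens to 85 mm and grips with 20 to 120 N. Pads are 22 mm wide; open, the fingers measure 114 mm over their backs; the gripper's body (76 mm by 85 mm) begins 54 mm behind the grasp point. The pads swing forward as they close: fully open they stand 13 mm farther back than shut.
Start: joints at [-70.382, 7.471, 85.268, -0, 87.261, -4.893], TCP at [248.942, -545.924, 248.292] pointing down, gripper open.
Joint ranges: [-169.43, 169.43], [-51.17, 129.36], [1.28, 143.12], [-76.62, 256.62], [0, 156.53], [-152.29, 152.29]. Speed limits (degrees/s): [136.94, 136.94, 159.86, 180, 180, 180].

INTERFACE

Orientations are given as [roll, pitch, yaw] about the fixed x, y, z axes, in that order (R = Rz(yaw) Ry(pitch) Rx(roll)).
In Python, from bench import sense, snapshot, hand_in, trace, place_of gives the robot as it stands.
- The arm moves only by the shell command python3 -m handwheel 'ROWS' [FORCE]. ROWS is JSON, a list of rows, each a list of 7 numbers: the opening, from -1 (shut) to 1 (fully open), then the shift along the tool's x, y, z in cm, then the turn, a rotation vector about the tool's x, y, z in rad. A call has 1 to 12 rows; each row shifts and turns the commanded pose from where the row before left it, along the tool's axes as they then stand; what a row does not reach is not made up. A row lasts 1/12 s, in which the tool goes at most 41.7 mm and 7.16 degrees, less where a joint would pass 70% of its speed; a pose out of reach is approached as far as the arm can. A call with a gripper value outside its range is refused whole. The fingers move at their own pace and stop on an object; FORCE is the grip in N (left out, the last holds). Time passes only in rows, so rows that do not move let the fingers close. It gives the time, the measured TCP pose, the force, the opening and the grip force at its end, in the units of the state.
- sense(): the state, without advancing time (a new reading comes with each control period).
- snapshot(name): name is "side" or "top" or "wrist"; returns a dict with "image" (400x640x3 uint8, red, green, blue), "intrinsics" (3x3 intrinsics, pixels), "R" (3x3) and "t" (3): a world point X has camera coordinates R X + t. Camera axes: x right, y down, z forward; pixel columns grow to the right and rows downward; lengths in mm; the calibration is good to about 2 mm. A picture is of the moment at which its call begins. There is no depth.
- hand_in(): hands the job in; it is judged then, once.
Trained networks look in a picture, given as the dict that the camera call returned (one of the last four; its "shot" number tells which), for a name from the list of things; names that differ only in an ending like _2 or _b are one class to them, and where a whole thing is asked for, a point or a joint stands for the part that bears it (a point fixed in the world has none). Each returns a list of dicts, best first, with "conf" (0 to 1); they miss things now and then, are a little off and sometimes report something else, mostly with a low value. They report only what shows in the picture. A call takes as long as a camera call.
- trace(picture, query): "pixels" (400x640 bool, what is visible of it).
- place_of(picture, query): "location" ([x, y, z] in mm, in world coordinates, good to about 4 mm: a listed point, or the origin of a listed thing).
The state is a dict: "time": time; "joint_pos": joint angles; "qd": joint speeds; "joint_efforts": joint torques, N m; "tool_pos": TCP position; "tcp_rot": TCP orientation; "ft_force": force on the tool from outside, world axes, zero at the start; "wrist_torque": the same for the moment, N m; "finger_gap": finger opening in mm; "grip_force": force on a finger pad.
Only numpy, scipy, OpenCV 4.12 (cv2) and the standard library are available. Lean on these libraries where they do the work, as an engineer would, in place of code of your own. Each camera call takes 0.05 s, during which the arm holds its last target. There are 200 camera calls.

## Working session

There is one attempt and no reset: what is moved stays moved. The work goes in short steps, Python scripts to look and compute and a shell command to move; the robot and the scene stay as the last step left them, time stands still between calls to the robot, and variables do not carry over. Pictures are saved under pics/ and viewed, at most 14 in all, crops included, and the job is handed in when it is done.

```bash
mkdir -p pics; ls; cat > h.py <<'E'
import numpy as np, cv2
from bench import sense, snapshot, hand_in, trace, place_of
def save(p,n,crop=None,s=1):
    im=p["image"][:,:,::-1]
    if crop: im=im[crop[1]:crop[3],crop[0]:crop[2]]
    if s!=1: im=cv2.resize(im,None,fx=s,fy=s,interpolation=cv2.INTER_CUBIC)
    cv2.imwrite("pics/"+n+".png",im)
def proj(p,X):
    X=np.atleast_2d(X); c=X@np.array(p["R"]).T+np.array(p["t"]); q=c@np.array(p["intrinsics"]).T
    return q[:,:2]/q[:,2:]
def ray_z(p,uv,z):
    R=np.array(p["R"]);t=np.array(p["t"]);K=np.array(p["intrinsics"])
    d=R.T@np.linalg.solve(K,np.array([uv[0],uv[1],1.])); o=-R.T@t
    return o+d*(z-o[2])/d[2]
E
python3 - <<'E'
from h import *
a=snapshot("top"); b=snapshot("side")
save(a,"top0"); save(b,"side0")
for p,n in((a,"top"),(b,"side")):
    for q in ["slab_unit","channel_mouth","stud_bar","cassette_mid","pull_bar","tray_floor","bar_a","tongs","bar_c"]:
        print(n,q,[(np.round(r["location"],1).tolist(),round(r["conf"],2)) for r in place_of(p,q)[:3]])
s=sense(); print(s["time"],s["tool_pos"],s["tcp_rot"],s["finger_gap"])
E
```

```text
pics
top slab_unit [([528.2, -298.3, 6.4], 0.72), ([512.8, 136.6, 3.3], 0.57)]
top channel_mouth [([523.7, 29.2, 25.9], 0.89)]
top stud_bar [([516.9, 61.6, 88.9], 0.52), ([401.3, -55.3, 2.4], 0.35)]
top cassette_mid []
top pull_bar [([523.1, -16.4, 44.8], 0.81)]
top tray_floor [([526.7, -300.0, 7.0], 0.67)]
top bar_a [([401.2, -55.6, 0.7], 0.96), ([510.3, 211.1, 63.3], 0.9), ([517.1, 155.1, 62.7], 0.74)]
top tongs [([392.6, 267.8, -3.6], 0.98)]
top bar_c [([401.2, -55.6, 0.7], 0.96), ([510.3, 211.1, 63.3], 0.9), ([517.1, 155.1, 62.7], 0.74)]
side slab_unit [([509.9, 135.1, -1.1], 0.78)]
side channel_mouth [([521.5, 29.1, 29.9], 0.96), ([526.3, -20.1, 46.2], 0.41)]
side stud_bar [([519.7, 63.7, 86.8], 0.46)]
side cassette_mid []
side pull_bar [([524.9, -17.1, 46.6], 0.61), ([402.8, -56.0, 2.9], 0.57), ([521.4, 30.3, 29.9], 0.42)]
side tray_floor [([534.3, -295.9, 2.3], 0.61)]
side bar_a [([401.6, -55.7, 0.9], 0.91), ([504.1, 215.9, 62.2], 0.79), ([516.5, 154.7, 55.6], 0.56)]
side tongs [([390.1, 271.2, 1.0], 0.73)]
side bar_c [([401.6, -55.7, 0.9], 0.91), ([504.1, 215.9, 62.2], 0.79), ([516.5, 154.7, 55.6], 0.56)]
1.0 [ 248.94908125 -545.9235875   248.29387996] [1.79999094e+02 5.75652609e-04 2.45122116e+01] 85.58363298847306
```

View pics/top0.png

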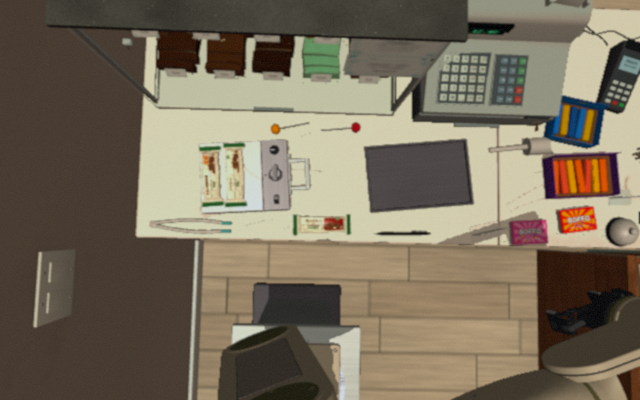

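View pics/side0.png

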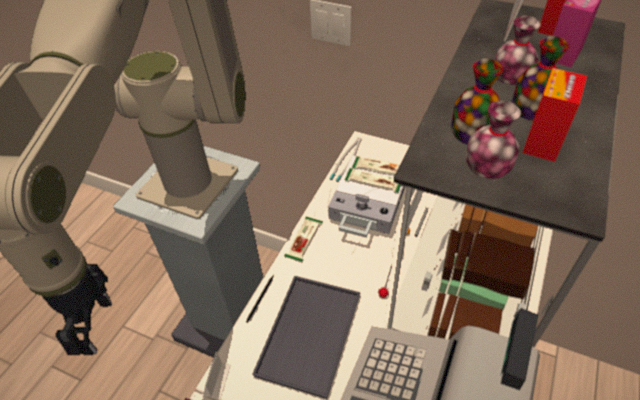

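The top view shows the unit at cols 200–290, with the stud near (276,174), the pull near (300,173) and the tray at cols 365–473. The side view agrees: stud near (362,203) and pull near (355,235). Next I'll refine yaw and positions from the outlines.

```bash
python3 - <<'E'
from h import *
p=snapshot("top"); b=snapshot("side")
for nm,pic,q,z in(("top",p,"tray_floor",15),("top",p,"slab_unit",60),("top",p,"pull_bar",52),("top",p,"stud_bar",99),("side",b,"tray_floor",15),("side",b,"pull_bar",52),("side",b,"stud_bar",99)):
    for r in trace(pic,q)[:2]:
        m=r["pixels"].astype(np.uint8); ys,xs=np.nonzero(m)
        P=np.array([ray_z(pic,(u,v),z)[:2] for u,v in zip(xs,ys)],np.float32)
        (c,sz,an)=cv2.minAreaRect(P); print(nm,q,round(r["conf"],2),len(xs),np.round(c,1),np.round(sz,1),round(an,1),"px",xs.min(),xs.max(),ys.min(),ys.max(),"mean",P.mean(0).round(1))
save(p,"topc",(180,110,340,230),5); save(b,"sidec",(310,150,450,270),5)
E
```

```text
top tray_floor 0.88 7029 [ 533.7 -301.3] [173.5 268.7] 6.2 px 364 473 138 212 mean [ 533.1 -300.9]
top slab_unit 0.59 3970 [512.7 133.8] [172.2 211.9] 4.1 px 200 289 139 213 mean [510.6 104.7]
top pull_bar 0.84 171 [521.7   3.1] [80.6 49.1] 3.6 px 288 309 158 191 mean [ 5.156e+02 -5.000e-01]
top pull_bar 0.72 4024 [513.8 133.6] [173.  211.3] 4.3 px 200 289 139 213 mean [511.8 106.2]
side tray_floor 0.75 8191 [ 531.4 -303. ] [171.8 269.3] 6.4 px 253 359 277 399 mean [ 533.7 -312. ]
side pull_bar 0.88 525 [524.8  -3.6] [99.9 59.6] 3.1 px 338 375 213 237 mean [524.   -1.8]
```

View pics/topc.png

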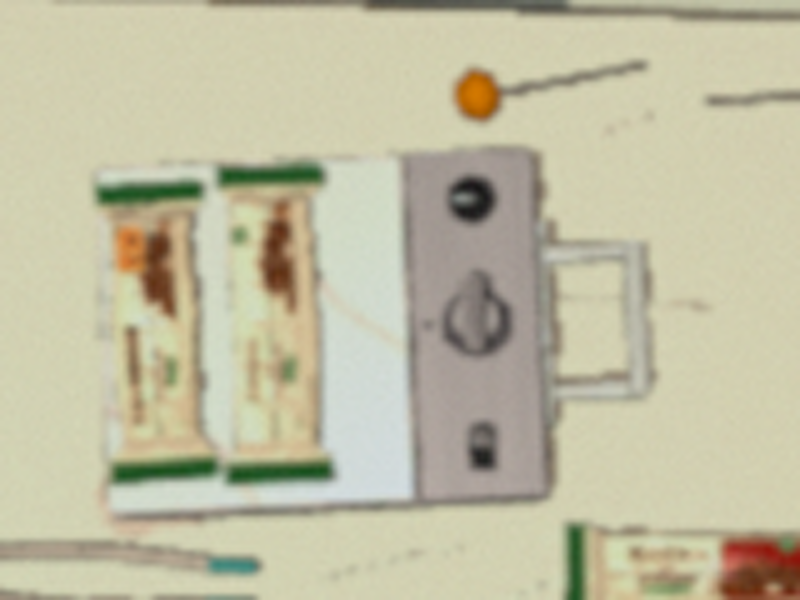

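The unit yaw is about 4.1° and its centre about (512.5, 134). That predicts the stud at (518, 60), the mouth at (520, 29) and the pull at (523.5, −17.5), all consistent with the networks. Moving above the stud.

```bash
python3 -m handwheel '[[0,2.76,-2.44,0,0,0,0],[0,2.76,-2.44,0,0,0,0],[0,2.76,-2.44,0,0,0,0],[0,2.76,-2.44,0,0,0,0],[0,2.76,-2.44,0,0,0,0],[0,2.76,-2.44,0,0,0,0],[0,2.76,-2.44,0,0,0,0],[0,2.76,-2.44,0,0,0,0],[0,2.76,-2.44,0,0,0,0],[0,2.76,-2.44,0,0,0,0],[0,2.76,-2.44,0,0,0,0],[0,2.76,-2.44,0,0,0,0]]'
python3 -m handwheel '[[0,2.76,-2.44,0,0,0,0],[0,2.76,-2.44,0,0,0,0],[0,2.76,-2.44,0,0,0,0],[0,2.76,-2.44,0,0,0,0],[0,2.76,-2.44,0,0,0,0],[0,2.76,-2.44,0,0,0,0],[0,0,0,0,0,0,0.12],[0,0,0,0,0,0,0.12],[0,0,0,0,0,0,0.116],[0,0,0,0,0,0,0],[0,0,0,0,0,0,0]]'
python3 - <<'E'
from h import *
p=snapshot("wrist"); save(p,"w1")
print(-np.array(p["R"]).T@p["t"])
for q in ["stud_bar","pull_bar","channel_mouth"]:
    print(q,[(np.round(r["location"],1).tolist(),round(r["conf"],2)) for r in place_of(p,q)[:3]])
s=sense(); print(s["time"],s["tool_pos"],s["tcp_rot"],s["finger_gap"],s["ft_force"],s["joint_pos"])
E
```

```text
time: 2.45
tool_pos: [429.2, -140.4, 248.6]
tcp_rot: [180.0, -0.0, 24.5]
ft_force: [0.5, -0.1, -0.0]
finger_gap: 42.9
grip_force: 0.0
time: 3.37
tool_pos: [518.8, 59.8, 248.3]
tcp_rot: [180.0, -0.0, 4.3]
ft_force: [1.0, 0.4, 0.4]
finger_gap: 42.7
grip_force: 0.0
[589.94762803  64.33067273 373.11773107]
stud_bar [([518.4, 57.3, 88.1], 0.89)]
pull_bar [([522.8, -13.0, 44.1], 0.92)]
channel_mouth [([517.0, 30.7, 26.8], 0.83)]
3.5667 [518.74746419  59.57013455 248.38084897] [ 1.79999353e+02 -8.09100456e-03  4.22514015e+00] 42.69291905777116 [-0.54812366  0.11815054 -0.04008378] [ 9.23788706e-01 -4.65230330e+00  9.75818939e+01 -1.80005772e-04
  8.70622946e+01  8.66986578e+01]
```

View pics/w1.png

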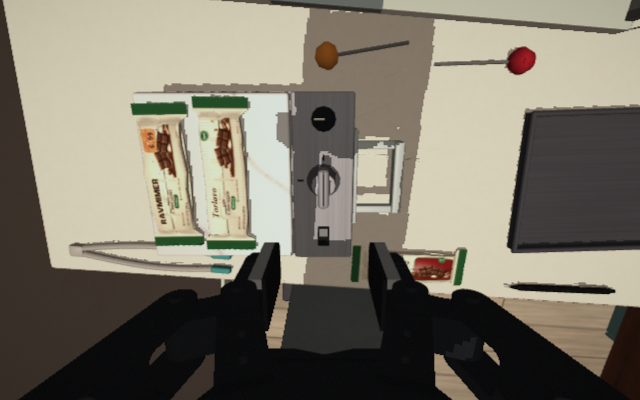

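The wrist view shows the locked stud bar upright at about (323,180), spanning rows 152–207, and the pull bar at about (398,177). I'll back-project both, along with the unit's deck edges.

```bash
python3 - <<'E'
from h import *
p=snapshot("wrist")
for n,uv,z in [("stud top end",(324,153),99),("stud bot end",(323,207),99),("bar top",(399,142),52),("bar bot",(396,213),52),("deckNE",(355,92),60),("deckSE",(354,255),60),("deckNW",(134,94),60),("trayNW",(526,110),17),("traySW",(511,250),17)]:
    print(n,ray_z(p,uv,z).round(1))
print(proj(p,[[517.9,59.5,99],[523.5,-17.5,52],[512.5+85-7.5,134-104.7+6,60]]).round(1))
for q in ["stud_bar","pull_bar"]:
  for r in trace(p,q)[:1]:
    m=r["pixels"].astype(np.uint8); ys,xs=np.nonzero(m)
    print(q,len(xs),xs.min(),xs.max(),ys.min(),ys.max(),xs.mean(),ys.mean())
save(p,"w1c",(280,110,440,230),5)
E
```

```text
stud top end [551.4  61.   99. ]
stud bot end [502.9  58.4  99. ]
bar top [561.2 -13.1  52. ]
bar bot [486.9 -20.4  52. ]
deckNE [604.6  36.   60. ]
deckSE [438.8  20.3  60. ]
deckNW [587.8 241.2  60. ]
trayNW [ 601.8 -152.9   17. ]
traySW [ 438.8 -175.9   17. ]
[[323.  190.8]
 [398.1 179.2]
 [354.2 108.3]]
stud_bar 631 311 333 167 207 322.12519809825676 186.22345483359746
pull_bar 1912 351 404 129 220 379.7928870292887 174.2887029288703
```

View pics/w1c.png

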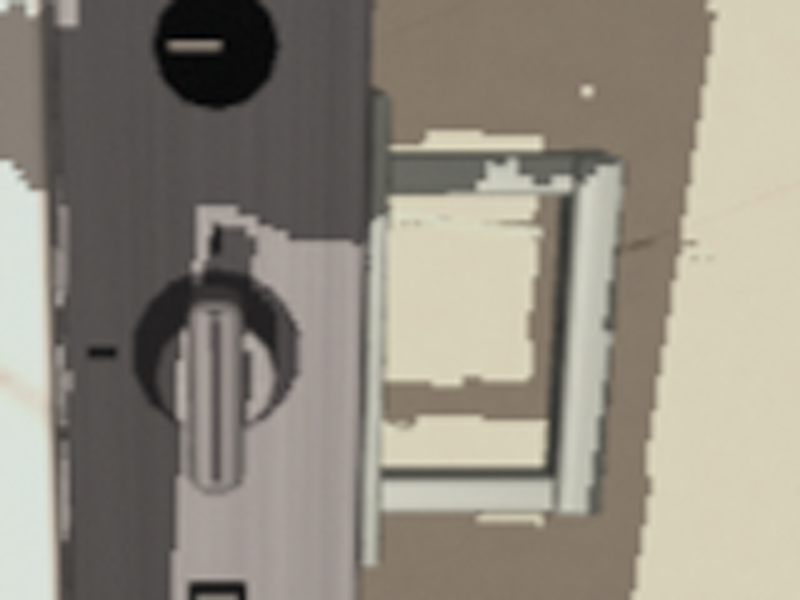

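```bash
python3 -m handwheel '[[0,0.1,0,3.5,0,0,-0.01],[0,0,0,3.5,0,0,0],[0,0,0,3.5,0,0,0],[0,0,0,3,0,0,0],[0,0,0,2.1,0,0,0],[0,0,0,0,0,0,0],[0,0,0,0,0,0,0]]' 50
python3 -m handwheel '[[-1,0,0,0,0,0,0],[-1,0,0,0,0,0,0],[-1,0,0,0,0,0,0],[-1,0,0,0,0,0,0],[-1,0,0,0,0,0,0],[-1,0,0,0,0,0,0],[-1,0,0,0,0,0,0],[-1,0,0,0,0,0,0]]'
```

```text
time: 4.3
tool_pos: [518.7, 59.8, 91.4]
tcp_rot: [-180.0, 0.2, 4.7]
ft_force: [0.8, -0.4, 1.3]
finger_gap: 42.7
grip_force: 0.0
time: 4.97
tool_pos: [521.5, 60.8, 94.9]
tcp_rot: [-179.9, -0.3, 4.7]
ft_force: [-1.6, 4.6, 5.0]
finger_gap: 10.7
grip_force: 48.8
```

```bash
python3 -m handwheel '[[-1,0,0,0.25,0,0,0],[-1,0,0,0.25,0,0,0],[-1,0,0,0.2,0,0,0],[-1,0,0,0,0,0,0],[-1,0,0,0,0,0,0]]'; python3 -c "
from h import *
s=sense();print(s['tool_pos'],s['ft_force'],s['wrist_torque'],s['joint_pos'])"
```

```text
time: 5.38
tool_pos: [521.7, 60.7, 88.8]
tcp_rot: [-179.9, -0.3, 4.7]
ft_force: [-4.8, 4.7, 14.0]
finger_gap: 10.7
grip_force: 50.0
[521.70776731  60.74408377  88.79314058] [-4.84423096  4.68731298 13.97426889] [ 0.75268478  0.86443982 -0.01346831] [9.99839124e-01 3.65482715e+00 1.06655737e+02 7.58778759e-02
 6.94342101e+01 8.62622566e+01]
```

```bash
python3 -m handwheel '[[-1,0,0,0,0,0,-0.1],[-1,0,0,0,0,0,-0.1],[-1,0,0,0,0,0,-0.1],[-1,0,0,0,0,0,-0.1],[-1,0,0,0,0,0,-0.1],[-1,0,0,0,0,0,-0.1]]'; python3 -c "
from h import *
s=sense();print(s['tool_pos'],s['ft_force'],s['wrist_torque'],s['joint_pos'])"
```

```text
time: 5.88
tool_pos: [521.2, 61.9, 88.7]
tcp_rot: [-180.0, -0.3, 39.4]
ft_force: [-7.4, 10.5, 15.6]
finger_gap: 10.9
grip_force: 50.3
[521.15986191  61.93313214  88.67950688] [-7.38281588 10.490149   15.6186123 ] [ 1.90102457  1.44203709 -0.10939847] [  1.05305295   3.64760512 106.67640226   0.20134632  69.48233966
  51.60831622]
```

```bash
python3 -m handwheel '[[-1,0,-0.1,0,0,0,-0.1],[-1,0,0,0,0,0,-0.1],[-1,0,0,0,0,0,-0.1],[-1,0,0,0,0,0,-0.1],[-1,0,0,0,0,0,-0.1],[-1,0,0,0,0,0,-0.1],[-1,0,0,0,0,0,-0.1],[-1,0,0,0,0,0,-0.1],[-1,0,0,0,0,0,-0.1],[-1,0,0,0,0,0,-0.07],[-1,0,0,0,0,0,0]]'; python3 -c "
from h import *
s=sense();print(s['tool_pos'],s['ft_force'],s['wrist_torque'],s['joint_pos'])"
```

```text
time: 6.8
tool_pos: [519.3, 62.9, 88.6]
tcp_rot: [180.0, -0.2, 95.0]
ft_force: [-14.7, 10.8, 21.4]
finger_gap: 10.8
grip_force: 51.1
[519.255337    62.85640656  88.55445797] [-14.65283593  10.83597747  21.36140272] [1.83643473 2.45690535 0.02731622] [  1.15634034   3.54042693 106.8027489    0.20467412  69.63108427
  -3.87380014]
```

```bash
python3 -m handwheel '[[-0.3,0,0,0,0,0,0],[0,0,0,0,0,0,0],[0,0,0,0,0,0,0],[0,0,0,0,0,0,0],[0,0,0,0,0,0,0],[0,0,0,-2,0,0,0],[0,0,0,-3,0,0,0],[0,0,0,-3,0,0,0],[0,0,0,-3,0,0,0],[0,0,0,-3,0,0,0],[0,0,0,0,0,0,0]]'
python3 - <<'E'
from h import *
p=snapshot("wrist"); save(p,"w2")
for q in ["stud_bar","pull_bar"]:
    print(q,[(np.round(r["location"],1).tolist(),round(r["conf"],2)) for r in place_of(p,q)[:3]])
s=sense(); print(s["time"],s["tool_pos"],s["tcp_rot"],s["ft_force"])
E
```

```text
time: 7.72
tool_pos: [522.5, 60.5, 232.7]
tcp_rot: [179.4, 0.0, 94.6]
ft_force: [1.7, 0.1, 0.7]
finger_gap: 42.6
grip_force: 0.0
stud_bar [([519.1, 53.5, 102.6], 0.92)]
pull_bar []
7.8667 [519.26245097  60.49482644 225.22006403] [1.79972529e+02 6.49078025e-03 9.46275716e+01] [-0.39456255 -0.0151226  -1.41807941]
```

View pics/w2.png

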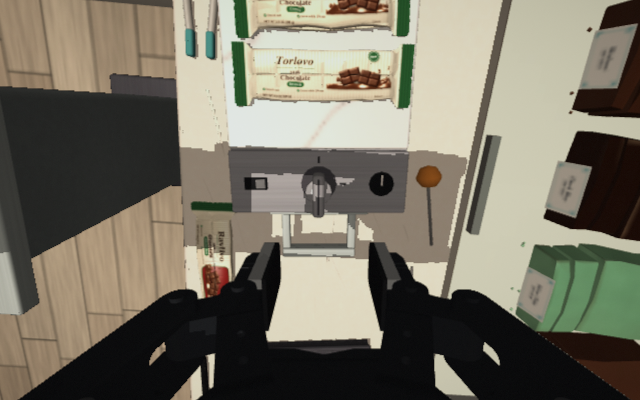

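The stud bar now lies along the drawing direction at about (319,195), and the network puts it at z≈102.6, so it has sprung up. Next is the pull, turning the tool back.

```bash
python3 -m handwheel '[[-0.15,-2.6,-0.06,0,0,0,0.12],[-0.15,0,0,0,0,0,0.12],[-0.15,0,0,0,0,0,0.12],[-0.15,0,0,0,0,0,0.12],[-0.15,0,0,0,0,0,0.12],[-0.15,0,0,0,0,0,0.12],[-0.15,0,0,0,0,0,0.12],[-0.15,0,0,0,0,0,0.12],[-0.15,0,0,0,0,0,0.12],[-0.15,0,0,0,0,0,0.12],[-0.15,0,0,0,0,0,0.12],[-0.15,0,0,0,0,0,0.12]]'
python3 -m handwheel '[[-0.15,0,2.6,0,0,0,0.12],[-0.15,0,2.6,0,0,0,0],[-0.15,0,0,3.5,0,0,0],[-0.15,0,0,3.5,0,0,0],[-0.15,0,0,0,0,0,0],[-0.15,0,0,0,0,0,0]]'
python3 - <<'E'
from h import *
p=snapshot("wrist"); save(p,"w3")
for q in ["stud_bar","pull_bar"]:
    print(q,[(np.round(r["location"],1).tolist(),round(r["conf"],2)) for r in place_of(p,q)[:3]])
s=sense(); print(s["time"],s["tool_pos"],s["tcp_rot"],s["ft_force"],s["finger_gap"])
E
```

```text
time: 8.87
tool_pos: [519.5, 34.6, 222.9]
tcp_rot: [-180.0, 0.2, 11.8]
ft_force: [0.4, 0.5, -0.4]
finger_gap: 36.3
grip_force: 0.0
time: 9.37
tool_pos: [525.5, -16.3, 151.8]
tcp_rot: [-179.9, 0.5, 5.2]
ft_force: [0.3, 0.1, 0.4]
finger_gap: 36.3
grip_force: 0.0
stud_bar [([518.4, 55.1, 102.6], 0.65)]
pull_bar [([524.8, -16.9, 39.1], 0.96)]
9.5167 [529.49169838 -16.52708036 157.19108091] [ 1.79972452e+02 -1.24902981e-01  5.28297795e+00] [-0.31604602 -0.49684748  0.37961594] 36.348454445007
```

View pics/w3.png

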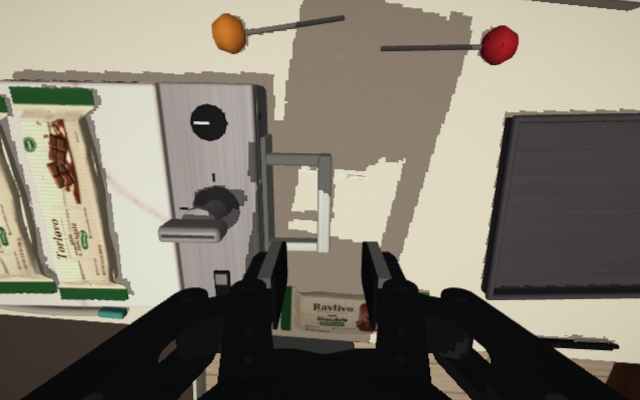

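The stud is raised and aligned. The pull bar is at cols ~319–330, rows 155–250. I'll let the arm settle, then measure the bar precisely.

```bash
python3 -m handwheel '[[-0.15,0,0,0,0,0,0],[-0.15,0,0,0,0,0,0],[-0.15,0,0,0,0,0,0]]'
python3 - <<'E'
from h import *
p=snapshot("wrist")
im=p["image"]; g=cv2.cvtColor(im,cv2.COLOR_RGB2GRAY)
r=trace(p,"pull_bar")[0]["pixels"]
ys,xs=np.nonzero(r); print(xs.min(),xs.max(),ys.min(),ys.max())
E1=[]
for v in range(175,226,10):
    row=xs[ys==v]; 
    if len(row): u=row.max(); E1.append(ray_z(p,(u,v),52)); print(v,row.min(),u,E1[-1].round(1))
E1=np.array(E1); k=np.polyfit(E1[:,0],E1[:,1],1); print("yaw of bar edge",np.degrees(np.arctan(k[0])))
# deck edge fit from unit mask
m=trace(p,"slab_unit")[0]["pixels"]; ys,xs=np.nonzero(m)
D=np.array([ray_z(p,(xs[ys==v].max(),v),60) for v in range(100,130,5) if (ys==v).any()]);print(D.round(1)[:,:2].tolist())
s=sense(); print(s["time"],s["tool_pos"],s["tcp_rot"])
E
```

```text
time: 9.77
tool_pos: [529.3, -16.6, 156.7]
tcp_rot: [180.0, -0.1, 5.3]
ft_force: [-0.8, 0.3, -0.1]
finger_gap: 36.7
grip_force: 0.0
261 329 140 254
175 261 329 [552.7 -19.1  52. ]
185 262 329 [545.2 -19.8  52. ]
195 262 329 [537.6 -20.5  52. ]
205 263 328 [529.7 -20.5  52. ]
215 263 327 [521.7 -20.5  52. ]
225 263 327 [513.7 -21.3  52. ]
yaw of bar edge 2.7793423191804196
[[600.9, 27.7], [597.7, 27.5], [594.5, 27.4], [591.3, 27.3], [588.0, 27.1], [584.7, 27.0]]
9.9167 [528.73274135 -16.57542876 155.80581736] [ 1.79992260e+02 -4.43337815e-02  5.26692621e+00]
```

```bash
python3 -m handwheel '[[-0.15,-0.4,0,3,0,0,0.013],[-0.15,0,0,3,0,0,0],[-0.15,0,0,3,0,0,0],[-0.15,0,0,1.5,0,0,0],[-0.15,0,0,0.7,0,0,0],[-0.15,0,0,0,0,0,0],[-0.15,0,0,0,0,0,0],[-0.15,0,0,0,0,0,0],[-0.15,0,0,0,0,0,0]]'
```

```text
time: 10.67
tool_pos: [525.3, -17.2, 44.2]
tcp_rot: [180.0, -0.1, 4.5]
ft_force: [0.4, -2.9, 3.6]
finger_gap: 36.5
grip_force: 0.0
```

```bash
python3 - <<'E'
from h import *
p=snapshot("wrist"); save(p,"w4")
s=sense(); print(s["time"],s["tool_pos"],s["tcp_rot"],s["ft_force"],s["wrist_torque"])
E
```

```text
10.7167 [525.29987094 -17.18066989  44.19600679] [ 1.79977248e+02 -9.34073650e-02  4.50909977e+00] [ 0.03297749 -2.93405129  3.97520074] [-0.13274735 -0.01142815 -0.03966733]
```

View pics/w4.png

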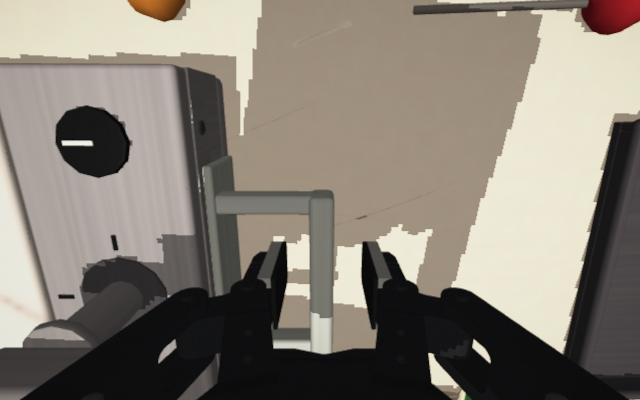

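The pull bar (col ~321) is centred between the pads (281 and 367), and the inner finger sits between the bar and the face plate. Closing.

```bash
python3 -m handwheel '[[-0.4,0,0,0,0,0,0],[-0.7,0,0,0,0,0,0],[-1,0,0,0,0,0,0],[-1,0,0,0,0,0,0],[-1,0,0,0,0,0,0],[-1,0,0,0,0,0,0],[-1,0,0,0,0,0,0]]' 60;  python3 -c "
from h import *
s=sense();print(s['tool_pos'],s['tcp_rot'],s['ft_force'],s['wrist_torque'])"
```

```text
time: 11.3
tool_pos: [524.6, -16.8, 43.4]
tcp_rot: [-180.0, -0.0, 4.5]
ft_force: [-0.2, 0.3, 3.7]
finger_gap: 8.5
grip_force: 59.7
[524.61900683 -16.82260348  43.41008413] [-1.79987680e+02 -1.53933035e-02  4.51709365e+00] [-0.18690077  0.28309478  3.74046542] [ 0.21646378 -0.07657526 -0.07395149]
```

```bash
python3 -m handwheel '[[-1,0,0.2,0,0,0,0],[-1,0,0.4,0,0,0,0],[-1,0,0.5,0,0,0,0],[-1,0,0.5,0,0,0,0],[-1,0,0,0,0,0,0]]';  python3 -c "
from h import *
s=sense();print(s['tool_pos'],s['tcp_rot'],s['ft_force'],s['wrist_torque'])"
```

```text
time: 11.72
tool_pos: [525.7, -34.2, 43.2]
tcp_rot: [180.0, 0.0, 4.5]
ft_force: [-0.6, -2.7, 4.4]
finger_gap: 8.8
grip_force: 59.7
[525.72919914 -34.18138378  43.21592213] [1.79960927e+02 1.37086418e-02 4.48517647e+00] [-0.56069614 -2.65416613  4.44127137] [-0.20584405  0.13827784 -0.0019112 ]
```

```bash
python3 -m handwheel '[[-1,0,0.5,-0.03,0,0,0],[-1,0,0.5,0,0,0,0],[-1,0,0.5,0,0,0,0],[-1,0,0.5,0,0,0,0],[-1,0,0.5,0,0,0,0],[-1,0,0.5,0,0,0,0],[-1,0,0.5,0,0,0,0],[-1,0,0.4,0,0,0,0],[-1,0,0,0,0,0,0]]';  python3 - <<'E'
from h import *
s=sense();print(s['tool_pos'],s['tcp_rot'],s['ft_force'],s['wrist_torque'])
b=snapshot("side"); save(b,"s5",(300,150,460,270),5)
w=snapshot("wrist")
for p in (b,w): print([(np.round(r["location"],1).tolist(),round(r["conf"],2)) for q in("pull_bar","cassette_mid") for r in place_of(p,q)[:2]])
E
```

```text
time: 12.47
tool_pos: [528.8, -72.8, 43.6]
tcp_rot: [180.0, 0.0, 4.5]
ft_force: [-0.1, -0.2, -0.0]
finger_gap: 9.0
grip_force: 59.2
[528.84293028 -72.82396061  43.56550434] [1.79970432e+02 4.63018033e-03 4.47932927e+00] [-0.10393844 -0.21331675 -0.03930352] [-0.087926   -0.0190444   0.04094088]
[([530.4, -75.0, 44.5], 0.6), ([522.3, 38.0, 26.6], 0.78), ([504.8, 212.5, 58.8], 0.23)]
[([528.2, -73.7, 43.9], 0.83), ([520.9, 35.3, 25.6], 0.7), ([528.8, -72.5, 41.4], 0.33)]
```

View pics/s5.png

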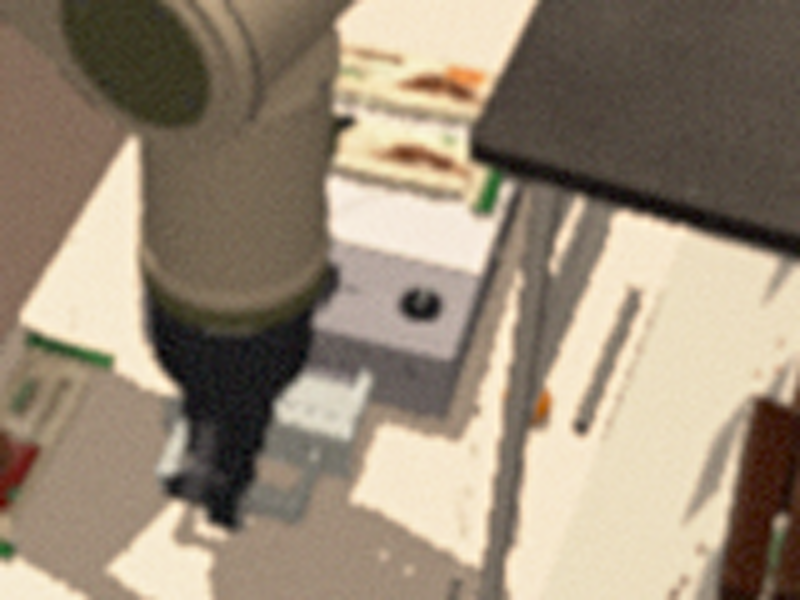

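The cassette is following the gripper out: its plate and grid show at about (325,405)–(360,380) in the crop, and the forces are near zero. Continuing.

```bash
python3 -m handwheel '[[-1,0,0.5,0,0,0,0],[-1,0,0.5,0,0,0,0],[-1,0,0.5,0,0,0,0],[-1,0,0.5,0,0,0,0],[-1,0,0.5,0,0,0,0],[-1,0,0.5,0,0,0,0],[-1,0,0.5,0,0,0,0],[-1,0,0.5,0,0,0,0],[-1,0,0.5,0,0,0,0],[-1,0,0.5,0,0,0,0],[-1,0,0.5,0,0,0,0],[-1,0,0,0,0,0,0]]';  python3 -c "
from h import *
s=sense();print(s['tool_pos'],s['tcp_rot'],s['ft_force'],s['wrist_torque'])"
python3 -m handwheel '[[-1,0,0.5,0,0,0,0],[-1,0,0.5,0,0,0,0],[-1,0,0.5,0,0,0,0],[-1,0,0.5,0,0,0,0],[-1,0,0.5,0,0,0,0],[-1,0,0.5,0,0,0,0],[-1,0,0.5,0,0,0,0],[-1,0,0.5,0,0,0,0],[-1,0,0,0,0,0,0],[-1,0,0,0,0,0,0]]'
python3 - <<'E'
from h import *
s=sense();print(s['tool_pos'],s['tcp_rot'],s['ft_force'],s['wrist_torque'])
w=snapshot("wrist"); save(w,"w6"); b=snapshot("side")
for p in (b,w): print([(q,np.round(r["location"],1).tolist(),round(r["conf"],2)) for q in("pull_bar","cassette_mid","tray_floor") for r in place_of(p,q)[:2]])
E
```

```text
time: 13.77
tool_pos: [533.3, -127.7, 43.7]
tcp_rot: [180.0, -0.0, 4.5]
ft_force: [-1.0, -0.7, -1.2]
finger_gap: 9.3
grip_force: 59.1
[ 533.31604563 -127.70992212   43.69192382] [ 1.79971187e+02 -1.40741792e-02  4.48243477e+00] [-0.95904644 -0.74563127 -1.20675819] [-0.06537293 -0.03010568 -0.01124541]
time: 14.6
tool_pos: [536.3, -166.8, 43.6]
tcp_rot: [-180.0, -0.0, 4.5]
ft_force: [-0.2, 0.1, -1.8]
finger_gap: 8.7
grip_force: 59.0
[ 536.31183154 -166.82859825   43.58980237] [-1.79996062e+02 -1.12826286e-03  4.48212490e+00] [-0.19400558  0.11283308 -1.80961631] [-0.15404681 -0.02818505 -0.0029654 ]
[('pull_bar', [541.5, -167.9, 46.6], 0.92), ('cassette_mid', [528.9, -58.4, 25.6], 0.75), ('tray_floor', [531.9, -298.1, 3.9], 0.77)]
[('pull_bar', [535.9, -167.1, 42.9], 0.7), ('cassette_mid', [530.2, -58.1, 23.9], 0.97), ('tray_floor', [531.8, -298.4, 5.0], 0.96)]
```

View pics/w6.png

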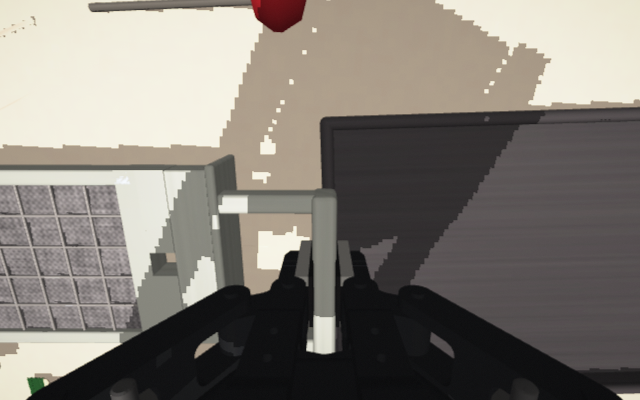

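The cassette is fully out, with 150 mm drawn and its weight of about 1.8 N now on the wrist. It is held level, with the filter grid up at left and the tray at right from col 322. Lifting and carrying.

```bash
python3 -m handwheel '[[-1,0,0,-0.5,0,0,0],[-1,0,0,-1,0,0,0],[-1,0,0,-1,0,0,0],[-1,0,0,-0.5,0,0,0],[-1,-0.06,1,0,0,0,0],[-1,-0.1,1.8,0,0,0,0],[-1,-0.1,2,0,0,0,0],[-1,-0.1,2,0,0,0,0],[-1,-0.1,2,0,0,0,0],[-1,-0.1,2,0,0,0,0],[-1,-0.1,2,0,0,0,0],[-1,-0.1,2,0,0,0,0]]'
python3 -m handwheel '[[-1,-0.1,2,0,0,0,0],[-1,-0.1,2,0,0,0,0],[-1,-0.1,1.8,0,0,0,0],[-1,-0.1,1.25,0,0,0,-0.01],[-1,0,0,0,0,0,-0.02],[-1,0,0,0,0,0,0],[-1,0,0,0,0,0,0],[-1,0,0,0,0,0,0]]'
python3 - <<'E'
from h import *
s=sense();print(s['tool_pos'],s['tcp_rot'],s['ft_force'],s['wrist_torque'])
w=snapshot("wrist"); save(w,"w7"); b=snapshot("side"); t=snapshot("top")
for p in (b,w,t): print([(q,np.round(r["location"],1).tolist(),round(r["conf"],2)) for q in("pull_bar","cassette_mid","tray_floor") for r in place_of(p,q)[:1]])
save(b,"s7",(200,180,420,400),2.7)
E
```

```text
time: 16.0
tool_pos: [540.1, -316.5, 73.6]
tcp_rot: [180.0, -0.0, 4.5]
ft_force: [-0.1, -0.6, -0.9]
finger_gap: 8.9
grip_force: 59.0
time: 16.67
tool_pos: [542.0, -384.2, 73.4]
tcp_rot: [-180.0, 0.0, 6.3]
ft_force: [-0.1, 0.3, -0.7]
finger_gap: 8.8
grip_force: 59.0
[ 541.96161587 -384.24884307   73.37385222] [-1.79960548e+02  1.78532235e-02  6.27000081e+00] [-0.116898    0.26575257 -0.65519665] [-0.13225485 -0.08200637 -0.04419885]
[('pull_bar', [545.8, -385.1, 77.3], 0.92), ('cassette_mid', [535.3, -276.8, 59.5], 0.58), ('tray_floor', [531.9, -296.0, 3.4], 0.97)]
[('pull_bar', [542.2, -382.6, 72.1], 0.6), ('cassette_mid', [530.6, -277.5, 52.7], 0.98), ('tray_floor', [533.4, -276.2, 54.4], 0.44)]
[('pull_bar', [541.0, -384.7, 75.3], 0.77), ('cassette_mid', [528.0, -272.3, 54.7], 0.78)]
```

View pics/s7.png

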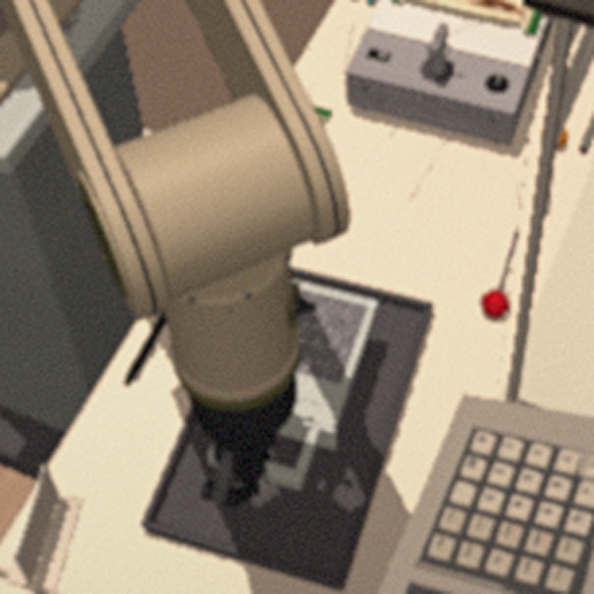

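The cassette hangs level over the tray, inside the rim, and the stud still stands up on the unit. Lowering.

```bash
python3 -m handwheel '[[-1,0,0,0.7,0,0,0],[-1,0,0,1,0,0,0],[-1,0,0,1,0,0,0],[-1,0,0,0.8,0,0,0],[-1,0,0,0.4,0,0,0],[-1,0,0,0.2,0,0,0],[-1,0,0,0.1,0,0,0],[-1,0,0,0.1,0,0,0],[-1,0,0,0.1,0,0,0],[-1,0,0,0,0,0,0],[-1,0,0,0,0,0,0]]';  python3 -c "
from h import *
s=sense();print(s['tool_pos'],s['tcp_rot'],s['ft_force'],s['wrist_torque'])"
```

```text
time: 18.18
tool_pos: [542.2, -385.5, 30.0]
tcp_rot: [180.0, -0.0, 6.2]
ft_force: [0.1, 0.8, -1.4]
finger_gap: 8.5
grip_force: 58.9
[ 542.1696987  -385.45046427   30.03369701] [ 1.79973888e+02 -2.75558039e-02  6.23055866e+00] [ 0.08381393  0.7594175  -1.38309437] [-0.17012521  0.00621807  0.0536207 ]
```

```bash
python3 -m handwheel '[[-1,0,0,0.1,0,0,0],[-1,0,0,0.1,0,0,0],[-1,0,0,0,0,0,0],[-1,0,0,0,0,0,0]]'; python3 -m handwheel '[[-1,0,0,0.05,0,0,0],[-1,0,0,0,0,0,0]]';  python3 -c "
from h import *
s=sense();print(s['tool_pos'],s['tcp_rot'],s['ft_force'],s['wrist_torque'])"
```

```text
time: 18.52
tool_pos: [542.1, -385.3, 27.8]
tcp_rot: [180.0, -0.0, 6.2]
ft_force: [0.1, -1.2, -0.5]
finger_gap: 9.2
grip_force: 59.1
time: 18.68
tool_pos: [542.1, -385.4, 27.5]
tcp_rot: [180.0, -0.0, 6.2]
ft_force: [-0.0, 0.4, 2.2]
finger_gap: 8.8
grip_force: 59.6
[ 542.09232855 -385.41122834   27.54569473] [ 1.79984060e+02 -1.50047092e-02  6.23197876e+00] [-0.03114485  0.36574507  2.18812421] [ 0.13203023  0.12738661 -0.02542552]
```

Contact is at the expected height (2.2 N up). Releasing with a small opening, then rising straight up.

```bash
python3 -m handwheel '[[-0.7,0,0,0,0,0,0],[-0.5,0,0,0,0,0,0],[-0.4,0,0,0,0,0,0],[-0.4,0,0,0,0,0,0],[-0.4,0,0,0,0,0,0]]'; python3 -m handwheel '[[-0.4,0,0,-0.5,0,0,0],[-0.4,0,0,-1,0,0,0],[-0.4,0,0,-1.5,0,0,0],[-0.4,0,0,-2,0,0,0],[-0.4,0,0,-3,0,0,0],[-0.4,0,0,-3,0,0,0],[-0.4,0,0,-3,0,0,0],[-0.4,0,0,-3,0,0,0],[-0.4,0,0,-2,0,0,0],[-0.4,0,0,0,0,0,0],[-0.4,0,0,0,0,0,0],[-0.4,0,0,0,0,0,0]]'
python3 - <<'E'
from h import *
w=snapshot("wrist"); b=snapshot("side"); save(w,"w8")
for p in (b,w): print([(q,np.round(r["location"],1).tolist(),round(r["conf"],2)) for q in("pull_bar","cassette_mid","tray_floor","stud_bar","bar_c") for r in place_of(p,q)[:1]])
s=sense();print(s['time'],s['tool_pos'],s['ft_force'],s['qd'])
E
```

```text
time: 19.1
tool_pos: [541.9, -385.2, 26.9]
tcp_rot: [-180.0, 0.0, 6.2]
ft_force: [-0.2, -0.5, 0.1]
finger_gap: 25.7
grip_force: 0.0
time: 20.1
tool_pos: [541.9, -385.2, 217.7]
tcp_rot: [180.0, -0.0, 6.2]
ft_force: [0.4, -0.5, -0.9]
finger_gap: 25.8
grip_force: 0.0
[('pull_bar', [545.3, -388.0, 30.7], 0.85), ('cassette_mid', [529.5, -273.4, 9.0], 0.67), ('stud_bar', [517.0, 64.2, 100.5], 0.62), ('bar_c', [516.0, 158.6, 58.0], 0.92)]
[('pull_bar', [542.3, -384.7, 28.7], 0.9), ('cassette_mid', [529.5, -275.6, 8.1], 0.75), ('tray_floor', [530.7, -299.9, 7.5], 0.78), ('bar_c', [399.5, -51.8, 2.9], 0.72)]
20.7 [ 541.93499893 -385.25538523  216.96693554] [ 0.0937188   1.1475395  -0.41571056] [-0.0818579  -0.15191253  0.02462038  0.0173667   0.03940035 -0.05627876]
```

View pics/w8.png

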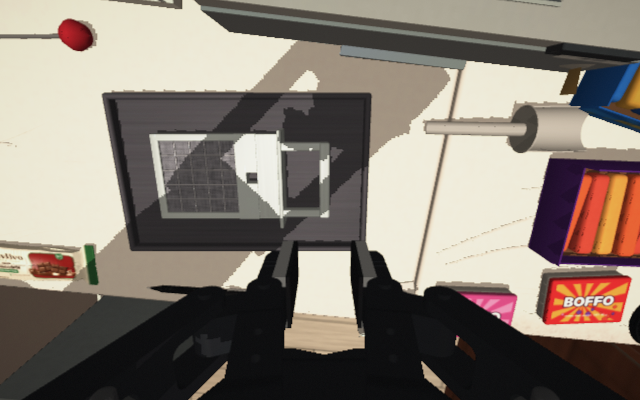

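The cassette lies flat inside the tray, at about (150–330, 130–225), with the filter grid up and clear of the rim. The gripper is well above it and free.

```bash
python3 -c "
from h import *
print(hand_in())"
```

```text
the job is handed in; nothing more can be done
None
```

I pressed and turned the stud until it sprang up, drew the cassette out level with only a few newtons on the wrist, and laid it flat, filter side up, on the baking tray; I handed it in at about 21 s, and no verdict was returned.

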